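# Find and release the latched heat key of the cup warmer

## Robot

A 7-joint arm with a two-finger parallel gripper is mounted at the origin on the work surface. World frame = base frame: x ahead of the robot, y to its left, z up, the work surface at z = 0. Lengths are in m, angles in rad, forces in N, time in s.
With the tool pointing down it reaches from about 0.425 to 0.925 m from the base axis. Payload 6.8 kg.
Tool frame: the origin (TCP) lies where the fingers leave the gripper's body, on its centre line; the fingertips stand 73 mm ahead of it and the grasp point (between the pads) lies 54 mm ahead of it; z points along the fingers, y is the direction in which the jaws open and shut (so a half turn about z gives the same grasp; the last joint's range is limited). The gripper opens to 85 mm and grips with 20 to 120 N. Pads are 22 mm wide; open, the fingers measure 114 mm over their backs; the gripper's body (76 mm by 85 mm) begins 54 mm behind the grasp point. The pads swing forward as they close: fully open they stand 13 mm farther back than shut.
Start: joints at [1.022, 0.477, 0.022, 1.555, -0.011, 1.109, -0.083], TCP at [0.288, -0.61, 0.304] pointing down, gripper open.
Joint ranges: [-2.96, 2.96], [-0.34, 2.1], [-1.41, 1.46], [0.24, 2.44], [-1.37, 4.51], [0.17, 1.92], [-2.96, 2.96]. Speed limits (rad/s): [2.39, 2.39, 3.14, 3.14, 3.14, 3.14, 3.14].

## Interface

Orientations are given as a rotation vector (axis times angle).
In Python, from bench import r gives the robot as it stands.
- The arm moves only by the shell command python3 -m handwheel 'ROWS' [FORCE]. ROWS is JSON, a list that holds one entry, the list of rows, each a list of 7 numbers: the shift along the world's x, y, z in m, then the turn, a rotation vector about the world's x, y, z in rad, then the finger opening in m, from 0 to 0.0854. A call has 1 to 10 rows; each row shifts and turns the commanded pose from where the row before left it; what a row does not reach is not made up. A row lasts 1/12 s, in which the tool goes at most 41.7 mm and 7.16 degrees, less where a joint would pass 70% of its speed; a pose out of reach is approached as far as the arm can. A call is refused whole if a number of a shift passes 0.0417 or a number of a turn 0.125, either way. A call with a gripper value outside its range is refused whole. The fingers move at their own pace and stop on an object; FORCE is the grip in N (left out, the last holds). Time passes only in rows, so rows that do not move let the fingers close. It gives the time, the measured TCP pose, the force and the opening at its end, in the units of the state.
- r.get_obs(): the state, without advancing time (a new reading comes with each control period).
- r.grab_frame(name): name is "scene" or "top" or "wrist"; returns (picture, depth): 400x640x3 uint8, red, green, blue; 400x640 float32, m along the optical axis (not along the pixel's ray), 0 where there is no reading.
- r.get_calibration(name): a dict with "vertical_fov" (degrees; the focal length in pixels is half the picture's height over the tangent of half this angle, whatever the lens; pixels are square), "cx", "cy" (the principal point, pixels), "R" (3x3) and "t" (3): a world point X has camera coordinates R X + t; the wrist camera has in their place "T_tool_cam" (4x4, takes a point from camera to tool coordinates, whose origin is the TCP and whose axes are the flange's). Camera axes: x right, y down, z forward; pixel columns grow to the right and rows downward; lengths in m; the calibration is good to about 2 mm. A picture is of the moment at which its call begins: read the wrist's pose just before it. get_calibration takes no time and is no camera call.
- r.hand_in(): hands the job in, once; it reports no verdict.
Trained networks look in the newest picture that a camera, given by its name, has taken for a name from the list of things; names that differ only in an ending like _2 or _b are one class to them, and where a whole thing is asked for, a point or a joint stands for the part that bears it (a point fixed in the world has none). Each returns a list of dicts, best first, with "p" (0 to 1); they miss things now and then, are a little off and sometimes report something else, mostly with a low value. They report only what shows in the picture. A call takes as long as a camera call.
- r.masks_of(label, camera): "pixels" (400x640 bool, what is visible of it) and "at" ([column, row] in pixels, amid what is visible of it).
The state is a dict: "clock": time; "joints": joint angles; "qvel": joint speeds; "tau": joint torques, N m; "tcp_pos": TCP position; "orientation": TCP orientation; "contact_force": force on the tool from outside, world axes, zero at the start; "moment": the same for the moment, N m; "grip_width": finger opening in m.
Only numpy, scipy, OpenCV 4.12 (cv2) and the standard library are available. Lean on these libraries where they do the work, as an engineer would, in place of code of your own. Each camera call takes 0.05 s, during which the arm holds its last target.

## Task

One of the four identical push-push keys of the cup warmer has been left latched down. With the fingertips, tap the keys lightly one after another along the row, starting at the left end as seen from the robot, all four and without pushing any to the bottom; then press the key that is already latched all the way down and let go, so that it springs up and all four keys stand up. Do not pick anything up, and leave the cups and the other things on the counter where they are.

Things in the scene. Friction and masses are not known exactly. Their poses are not given: they have to be found in the camera images.
- warmer: cup warmer fixed to the counter, steel case 190 (x) x 250 (y) mm; origin on the counter under its centre; own +x points away from the robot, own +y to the robot's left (turned up to 0.3 rad). Warming plate with cups on its rear part, 61 mm high. Key deck along the near edge, 55 mm high: four keys at own x = -60, own y = +69, +23, -23, -69 mm (first to fourth from the left)
- switch_a: one of the four switches of the key row, with its key; origin on the deck (55 mm above the counter) under the key's centre. The four switches look the same, and which letter stands at which place in the row changes from run to run: tell the place from the position
- key_a_top (a point): centre of the top of this switch's white key, a cap 36 x 36 mm; moves with the key; 69 mm above the counter with the key up, 64 mm with it latched down
- key_a (a joint): depth of this key in m, straight down: 0 up, 0.005 latched, 0.008 bottom (solid stop). A raised key gives on a spring (1.5 N at first, 4 N at the bottom) and comes back after a light tap, but latches if pushed to the bottom and let go. A latched key does not give below about 3 N; pushed to the bottom (about 4 N) and let go, it springs up and stays up
- switch_b: one of the four switches of the key row, with its key; origin on the deck (55 mm above the counter) under the key's centre. The four switches look the same, and which letter stands at which place in the row changes from run to run: tell the place from the position
- key_b_top (a point): centre of the top of this switch's white key, a cap 36 x 36 mm; moves with the key; 69 mm above the counter with the key up, 64 mm with it latched down
- key_b (a joint): depth of this key in m, straight down: 0 up, 0.005 latched, 0.008 bottom (solid stop). A raised key gives on a spring (1.5 N at first, 4 N at the bottom) and comes back after a light tap, but latches if pushed to the bottom and let go. A latched key does not give below about 3 N; pushed to the bottom (about 4 N) and let go, it springs up and stays up
- switch_c: one of the four switches of the key row, with its key; origin on the deck (55 mm above the counter) under the key's centre. The four switches look the same, and which letter stands at which place in the row changes from run to run: tell the place from the position
- key_c_top (a point): centre of the top of this switch's white key, a cap 36 x 36 mm; moves with the key; 69 mm above the counter with the key up, 64 mm with it latched down
- key_c (a joint): depth of this key in m, straight down: 0 up, 0.005 latched, 0.008 bottom (solid stop). A raised key gives on a spring (1.5 N at first, 4 N at the bottom) and comes back after a light tap, but latches if pushed to the bottom and let go. A latched key does not give below about 3 N; pushed to the bottom (about 4 N) and let go, it springs up and stays up
- switch_d: one of the four switches of the key row, with its key; origin on the deck (55 mm above the counter) under the key's centre. The four switches look the same, and which letter stands at which place in the row changes from run to run: tell the place from the position
- key_d_top (a point): centre of the top of this switch's white key, a cap 36 x 36 mm; moves with the key; 69 mm above the counter with the key up, 64 mm with it latched down
- key_d (a joint): depth of this key in m, straight down: 0 up, 0.005 latched, 0.008 bottom (solid stop). A raised key gives on a spring (1.5 N at first, 4 N at the bottom) and comes back after a light tap, but latches if pushed to the bottom and let go. A latched key does not give below about 3 N; pushed to the bottom (about 4 N) and let go, it springs up and stays up
- cup_1: upturned white espresso cup (60 mm across, 52 mm high, small side handle) standing on the warming plate; origin at the centre of its underside (loose, leave alone)
- cup_2: second such cup on the warming plate (loose, leave alone)
- sweet_jar: lidded glass jar, 90 mm across, 140 mm high, left of the warmer; origin under its centre (loose, leave alone)
- sachet_jar: lidded glass jar, 84 mm across, 130 mm high, right of the warmer; origin under its centre (loose, leave alone)
- stirrer_box: dark wooden open box 90 x 90 x 100 mm high with stirrers in it, right of the warmer; origin under its centre (loose, leave alone)
- saucer: white saucer 120 mm across, near the robot on the left; origin under its centre (loose, leave alone)
- mug: white mug 80 mm across, 90 mm high, left of the warmer; origin under its centre (loose, leave alone)
- spoon: steel spoon 140 mm long lying near the robot on the right (loose, leave alone)

How it is judged:
On the way, in this order (a step that is already met when the one before it is completed fails the run):
1. a finger touches the first key from the left (over 0.3 N) (((contact force between the fingers and switch_a above 0.3 N and y of key_a_top in the frame of warmer above 0.046 m) or (contact force between the fingers and switch_b above 0.3 N and y of key_b_top in the frame of warmer above 0.046 m) or (contact force between the fingers and switch_c above 0.3 N and y of key_c_top in the frame of warmer above 0.046 m) or (contact force between the fingers and switch_d above 0.3 N and y of key_d_top in the frame of warmer above 0.046 m))), for 0.02 s.
2. a finger touches the second key from the left (over 0.3 N) (((contact force between the fingers and switch_a above 0.3 N and y of key_a_top in the frame of warmer between 0 and 0.046 m) or (contact force between the fingers and switch_b above 0.3 N and y of key_b_top in the frame of warmer between 0 and 0.046 m) or (contact force between the fingers and switch_c above 0.3 N and y of key_c_top in the frame of warmer between 0 and 0.046 m) or (contact force between the fingers and switch_d above 0.3 N and y of key_d_top in the frame of warmer between 0 and 0.046 m))), for 0.02 s.
3. a finger touches the third key from the left (over 0.3 N) (((contact force between the fingers and switch_a above 0.3 N and y of key_a_top in the frame of warmer between -0.046 and 0 m) or (contact force between the fingers and switch_b above 0.3 N and y of key_b_top in the frame of warmer between -0.046 and 0 m) or (contact force between the fingers and switch_c above 0.3 N and y of key_c_top in the frame of warmer between -0.046 and 0 m) or (contact force between the fingers and switch_d above 0.3 N and y of key_d_top in the frame of warmer between -0.046 and 0 m))), for 0.02 s.
4. a finger touches the fourth key from the left (over 0.3 N) (((contact force between the fingers and switch_a above 0.3 N and y of key_a_top in the frame of warmer below -0.046 m) or (contact force between the fingers and switch_b above 0.3 N and y of key_b_top in the frame of warmer below -0.046 m) or (contact force between the fingers and switch_c above 0.3 N and y of key_c_top in the frame of warmer below -0.046 m) or (contact force between the fingers and switch_d above 0.3 N and y of key_d_top in the frame of warmer below -0.046 m))), for 0.02 s.
5. after the taps the fingers are off the keys and one key is still latched down (deeper than 4 mm) (value of joint any of key_a, key_b, key_c, key_d above 0.004 m and contact force between the fingers and switch_a below 0.1 N and contact force between the fingers and switch_b below 0.1 N and contact force between the fingers and switch_c below 0.1 N and contact force between the fingers and switch_d below 0.1 N), for 0.1 s.
6. a key is pressed to the bottom (over 7.2 mm) (value of joint any of key_a, key_b, key_c, key_d above 0.0072 m), for 0.02 s.
At the end, for the whole second after the job is handed in: all four keys are up (depth under 1.5 mm), and the cups and other loose things are within 15 mm of where they stood (value of joint each of key_a, key_b, key_c, key_d below 0.0015 m and not (distance of any of cup_1, cup_2, sweet_jar, sachet_jar, stirrer_box, saucer, mug, spoon from where it was at the start of the episode above 0.015 m)); the robot touches nothing.
It fails at once if a raised key is pushed to the bottom (over 7.2 mm) while another key is latched down (deeper than 3.5 mm) ((value of joint key_a above 0.0072 m and value of joint any of key_b, key_c, key_d above 0.0035 m) or (value of joint key_b above 0.0072 m and value of joint any of key_a, key_c, key_d above 0.0035 m) or (value of joint key_c above 0.0072 m and value of joint any of key_a, key_b, key_d above 0.0035 m) or (value of joint key_d above 0.0072 m and value of joint any of key_a, key_b, key_c above 0.0035 m)).
It fails at once if a cup or another loose thing is moved or lifted more than 15 mm (distance of any of cup_1, cup_2, sweet_jar, sachet_jar, stirrer_box, saucer, mug, spoon from where it was at the start of the episode above 0.015 m).
It also fails if it takes over 48 s, if anything falls off the work surface, if the arm or the gripper's body presses on something with over 40 N, if the wrist force passes 120 N, or if a joint passes its speed limit or range.

## Working session

There is one attempt and no reset: what is moved stays moved. The work goes in short steps, Python scripts to look and compute and a shell command to move; the robot and the scene stay as the last step left them, time stands still between calls to the robot, and variables do not carry over. Pictures are saved under pics/ and viewed, and the job is handed in when it is done.

```bash
mkdir -p pics; ls; cat > h.py <<'E'
import numpy as np, cv2
from bench import r
def save(n,im): cv2.imwrite('pics/'+n+'.png',cv2.cvtColor(im,cv2.COLOR_RGB2BGR))
def pts(name,depth,mask):
    c=r.get_calibration(name); f=200/np.tan(np.radians(c['vertical_fov'])/2)
    v,u=np.nonzero(mask&(depth>0)); z=depth[v,u]
    P=np.stack([(u-c['cx'])/f*z,(v-c['cy'])/f*z,z],1)
    return (P-np.array(c['t']))@np.array(c['R']), np.stack([u,v],1)
E
python3 - <<'E'
from h import *
o=r.get_obs()
for k in o: print(k,np.round(o[k],3))
for n in ('top','scene'):
    im,d=r.grab_frame(n); save(n+'0',im); np.savez(n+'0.npz',im=im,d=d)
    print(r.get_calibration(n))
    for l in ('switch_a','warmer'):
        for m in r.masks_of(l,n):
            P,_=pts(n,d,m['pixels'])
            print(n,l,round(m['p'],2),m['at'],m['pixels'].sum(),np.round(np.median(P,0),4) if len(P) else None)
E
```

```text
pics
clock 0.0
joints [ 1.022  0.478  0.022  1.556 -0.011  1.109 -0.083]
qvel [ 0.002 -0.001  0.001  0.    -0.001  0.001 -0.001]
tau [ 0.0000e+00 -5.9645e+01  1.6080e+00 -2.8119e+01  1.2000e-02  9.0000e-03
  0.0000e+00]
tcp_pos [ 0.288 -0.61   0.303]
orientation [-3.064e+00 -6.860e-01  1.000e-03]
contact_force [ 0.168 -0.328 -0.264]
moment [-0.002 -0.039  0.027]
grip_width 0.085
{'vertical_fov': 47.487920772794226, 'cx': 323.32492499012534, 'cy': 203.54566092433842, 'R': array([[ 0.00355304, -0.99995796,  0.00845311],
       [-0.9806854 , -0.00513742, -0.19552431],
       [ 0.19555952, -0.00759514, -0.98066242]]), 't': array([0.00786448, 0.49262077, 1.1278577 ])}
top switch_a 0.71 [347.8, 195.6] 249 [ 0.5138 -0.0576  0.0685]
top switch_a 0.68 [368.2, 191.1] 268 [ 0.5167 -0.1037  0.0688]
top switch_a 0.66 [386.9, 192.3] 304 [ 0.5234 -0.1481  0.068 ]
top switch_a 0.52 [332.7, 194.3] 265 [ 0.509  -0.0121  0.064 ]
top warmer 0.8 [352.5, 173.0] 4782 [ 0.5723 -0.0715  0.0603]
{'vertical_fov': 44.496317738073074, 'cx': 318.33199959621385, 'cy': 187.03511700360883, 'R': array([[-0.63382899,  0.77346728, -0.00302899],
       [ 0.5901644 ,  0.48108004, -0.64828078],
       [-0.49996679, -0.41268675, -0.76139533]]), 't': array([ 0.30541281, -0.26276184,  1.57994511])}
scene switch_a 0.66 [277.9, 169.9] 203 [ 0.5268 -0.0986  0.0634]
scene switch_a 0.59 [292.1, 179.2] 205 [ 0.5223 -0.0534  0.0634]
scene switch_a 0.59 [306.3, 183.6] 219 [ 0.5175 -0.0092  0.0583]
scene switch_a 0.46 [263.9, 164.4] 196 [ 0.5333 -0.1449  0.0634]
scene warmer 0.89 [271.0, 205.6] 4444 [ 0.6165 -0.0463  0.0541]
scene warmer 0.59 [225.2, 118.0] 1783 [ 0.4707 -0.3696  0.065 ]
```

```bash
python3 - <<'E'
from h import *
t=np.load('top0.npz')['im']; s=np.load('scene0.npz')['im']
save('t1',cv2.resize(t[120:250,250:450],(800,520),interpolation=cv2.INTER_CUBIC))
save('s1',cv2.resize(s[120:250,220:380],(738,600),interpolation=cv2.INTER_CUBIC))
E
```

```text
(no output)
```

View pics/top0.png

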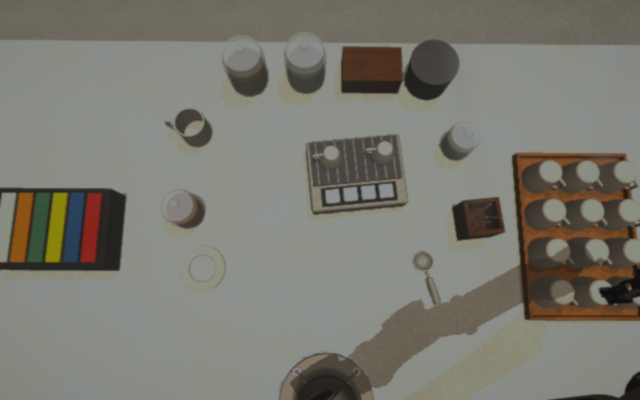

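View pics/t1.png

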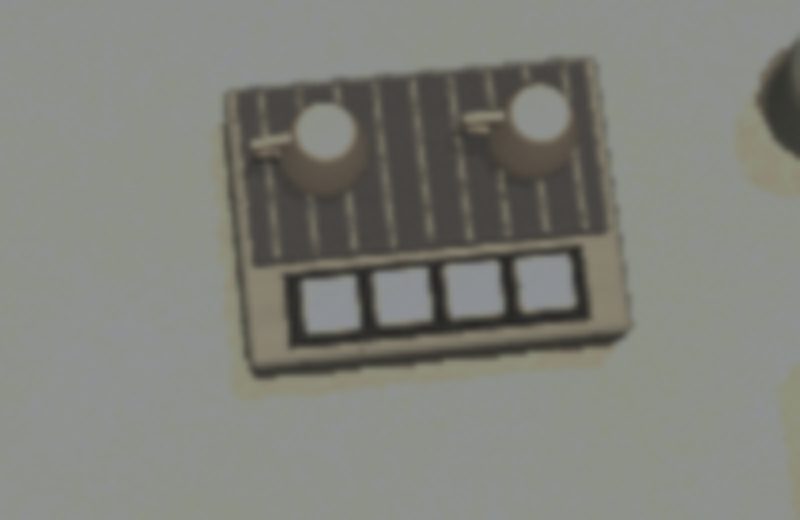

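View pics/s1.png

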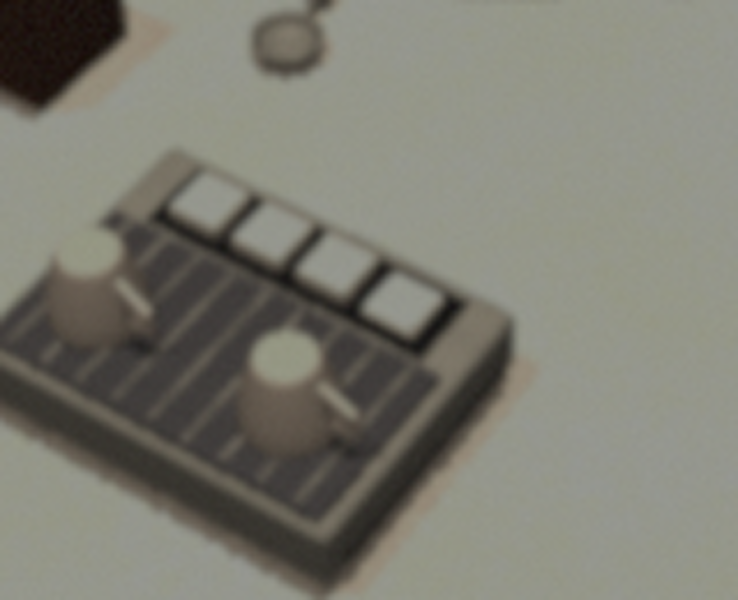

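View pics/scene0.png

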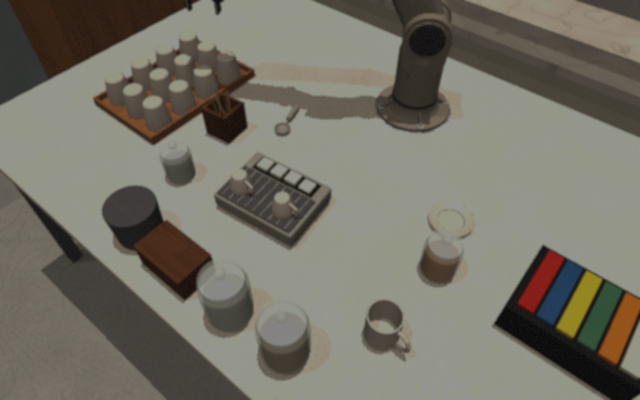

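The top view shows the key row: white keys at columns 333, 350, 368 and 386, around row 193. In both cameras the first key from the left sits about 4.5 mm lower than the others, so that is the latched one. I'll move over the row and close the fingers.

```bash
python3 -m handwheel '[[[0.016,0.037,0,0,0,-0.033,0],[0.016,0.037,0,0,0,-0.033,0],[0.016,0.037,0,0,0,-0.033,0],[0.016,0.037,0,0,0,-0.033,0],[0.016,0.037,0,0,0,-0.033,0],[0.016,0.037,0,0,0,-0.033,0],[0.016,0.037,0,0,0,-0.033,0],[0.016,0.037,0,0,0,-0.033,0],[0.016,0.037,0,0,0,-0.033,0],[0.016,0.037,0,0,0,-0.033,0]]]'
python3 - <<'E'
from h import *
d=dict(np.load('top0.npz'))
for n in ['top','scene']:
    D=np.load(n+'0.npz'); c=None
    im=D['im'].astype(int)
    P,uv=pts(n,D['d'],np.ones(D['d'].shape,bool))
    # white key caps near row by brightness & height
    sel=(P[:,2]>.05)&(P[:,2]<.075)&(P[:,0]>.47)&(P[:,0]<.56)&(P[:,1]>-.19)&(P[:,1]<.03)
    br=im[uv[sel][:,1],uv[sel][:,0]]; print(n,sel.sum(),np.percentile(br.mean(1),[10,30,50,70,90]))
    thr=130 if False else (np.percentile(br.mean(1),90)+np.percentile(br.mean(1),10))/2
    m=np.zeros(im.shape[:2],np.uint8); s=uv[sel][br.mean(1)>thr]; m[s[:,1],s[:,0]]=1
    k,lab,st,ce=cv2.connectedComponentsWithStats(m,connectivity=4)
    for i in range(1,k):
        if st[i,4]>60:
            Q,_=pts(n,D['d'],lab==i); print(st[i,4],np.round(ce[i],1),np.round(Q.mean(0),4),np.round(np.median(Q,0),4))
E
```

```text
clock: 1.13
tcp_pos: [0.4484, -0.2386, 0.3042]
orientation: [3.137, 0.171, 0.001]
contact_force: [0.4, -1.0, 0.5]
grip_width: -0.0001
top 2550 [ 53.          75.          99.83333333 122.66666667 144.        ]
556 [355.8 195.7] [ 0.5122 -0.0738  0.0559] [ 0.5031 -0.0694  0.056 ]
179 [385.9 190.2] [ 0.524  -0.1497  0.0697] [ 0.5244 -0.1499  0.0698]
181 [368.1 192. ] [ 0.5192 -0.1041  0.0696] [ 0.5193 -0.104   0.0698]
180 [350.1 193.6] [ 0.5146 -0.0582  0.0696] [ 0.5144 -0.0579  0.0696]
181 [332.3 195.8] [ 0.5098 -0.0129  0.065 ] [ 0.5093 -0.0121  0.0649]
scene 1439 [ 44.33333333  68.          91.33333333 125.33333333 146.66666667]
152 [265.  162.7] [ 0.5256 -0.1518  0.0629] [ 0.5259 -0.1513  0.0644]
142 [278.7 169.7] [ 0.5215 -0.1049  0.0636] [ 0.5227 -0.1045  0.0644]
147 [292.6 176.7] [ 0.5167 -0.0595  0.0634] [ 0.5178 -0.0596  0.0642]
147 [307.1 185.1] [ 0.5123 -0.0129  0.0592] [ 0.5125 -0.0121  0.0596]
64 [319.9 191.8] [0.5041 0.0237 0.0518] [0.5035 0.0237 0.0515]
```

```bash
python3 -m handwheel '[[[0.0104,0.0377,0,0,0,0,0],[0.0104,0.0377,0,0,0,0,0],[0.0104,0.0377,0,0,0,0,0],[0.0104,0.0377,0,0,0,0,0],[0.0104,0.0377,0,0,0,0,0],[0.0104,0.0377,0,0,0,0,0],[0,0,-0.035,0,0,0,0],[0,0,-0.035,0,0,0,0],[0,0,-0.035,0,0,0,0],[0,0,-0.035,0,0,0,0]]]' 
python3 -m handwheel '[[[0,0,0,0,0,0,0],[0,0,0,0,0,0,0]]]' 
python3 - <<'E'
from h import *
for n in ['top','wrist','scene']:
    o=r.get_obs(); im,d=r.grab_frame(n); save(n+'2',im); np.savez(n+'2.npz',im=im,d=d)
    print(np.round(o['tcp_pos'],4),np.round(o['contact_force'],2))
t=np.load('top2.npz')['im']; save('t2',cv2.resize(t[120:250,250:450],(800,520)))
E
```

```text
clock: 1.97
tcp_pos: [0.5105, -0.014, 0.1629]
orientation: [3.137, 0.175, 0.002]
contact_force: [-0.1, -0.6, -0.5]
grip_width: -0.0001
clock: 2.13
tcp_pos: [0.5094, -0.0143, 0.1631]
orientation: [-3.137, -0.174, 0.006]
contact_force: [-0.6, 0.3, 0.2]
grip_width: 0.0
[ 0.5094 -0.0143  0.1631] [-0.59  0.35  0.17]
[ 0.5109 -0.0142  0.1648] [ 0.19 -0.14  1.01]
[ 0.5116 -0.0142  0.1658] [ 0.37 -0.75  0.74]
```

View pics/wrist2.png

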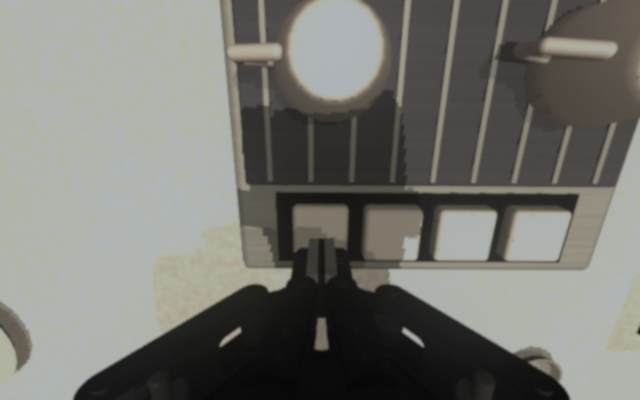

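View pics/t2.png

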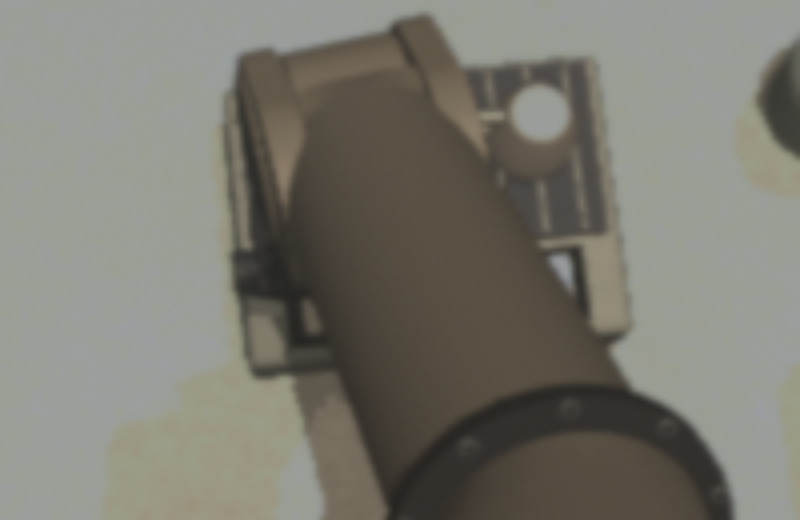

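View pics/scene2.png

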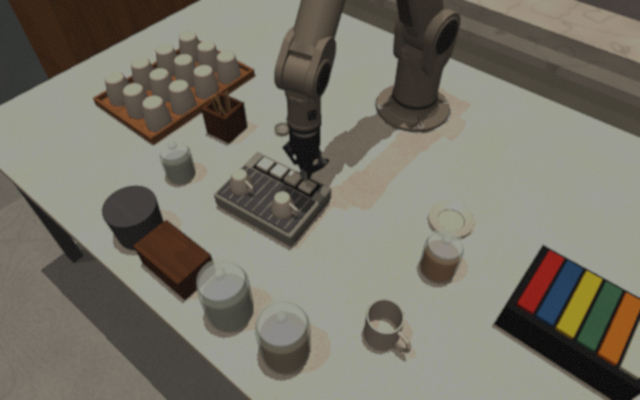

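The wrist view shows key 1 around (320, 230) with the closed fingertips above it at (320, 250), and keys 2 to 4 at columns 392, 465 and 535. I'll measure the keys in this view, and check the noise with the arm at rest.

```bash
cat >> h.py <<'E'
from scipy.spatial.transform import Rotation as Ro
def wpts(o,d,mask):
    c=r.get_calibration('wrist'); f=200/np.tan(np.radians(c['vertical_fov'])/2)
    v,u=np.nonzero(mask&(d>0)); z=d[v,u]
    P=np.stack([(u-c['cx'])/f*z,(v-c['cy'])/f*z,z],1)
    T=np.array(c['T_tool_cam']); P=P@T[:3,:3].T+T[:3,3]
    return P@Ro.from_rotvec(o['orientation']).as_matrix().T+o['tcp_pos']
E
python3 - <<'E'
from h import *
for i in range(3):
    o=r.get_obs(); im,d=r.grab_frame('wrist')
    print(round(float(o['clock']),2),np.round(o['tcp_pos'],4),np.round(o['orientation'],3),np.round(o['contact_force'],2))
save('w3',im)
for m in r.masks_of('switch_a','wrist'):
    P=wpts(o,d,m['pixels']); zt=np.percentile(P[:,2],75); Q=P[abs(P[:,2]-zt)<.003]
    print(round(m['p'],2),np.round(m['at'],0),m['pixels'].sum(),np.round(zt,4),np.round(Q.min(0),4),np.round(Q.max(0),4),np.round(Q.mean(0),4))
# fingertips: lowest finger pts
m=np.zeros(d.shape,bool); m[235:300,295:345]=1
P=wpts(o,d,m&(d<.2)); print('tip z',np.percentile(P[:,2],[1,5,50]), P[P[:,2]<np.percentile(P[:,2],5)].mean(0))
print(np.round(d[225:300:8,320],3))
E
for i in 1 2 3 4; do python3 -m handwheel '[[[0,0,0,0,0,0,0]]]'; done
```

```text
2.28 [ 0.5119 -0.0143  0.1662] [3.137 0.173 0.006] [-0.28 -1.18  0.26]
2.33 [ 0.5119 -0.0143  0.1663] [3.137 0.173 0.007] [-0.39 -0.83  0.27]
2.38 [ 0.5118 -0.0143  0.1661] [3.137 0.173 0.006] [-0.36 -0.13  1.61]
0.79 [530. 231.] 4423 0.0695 [ 0.5049 -0.1704  0.0665] [ 0.5435 -0.1204  0.0715] [ 0.5251 -0.149   0.0692]
0.64 [317. 221.] 2975 0.0646 [ 0.4933 -0.0327  0.0616] [0.5288 0.0051 0.0665] [ 0.5153 -0.013   0.0643]
0.59 [456. 231.] 4143 0.0696 [ 0.5004 -0.1245  0.0666] [ 0.5386 -0.0857  0.0713] [ 0.5206 -0.1039  0.0693]
0.56 [386. 228.] 3947 0.0696 [ 0.4957 -0.0784  0.0666] [ 0.5335 -0.0403  0.0714] [ 0.5157 -0.0588  0.0692]
tip z [0.06368595 0.06433728 0.12321717] [ 0.50409447 -0.01222374  0.06392345]
[0.19  0.19  0.152 0.144 0.135 0.129 0.123 0.122 0.124 0.126]
clock: 2.57
tcp_pos: [0.5109, -0.0144, 0.165]
orientation: [3.137, 0.174, 0.003]
contact_force: [0.1, -0.2, 0.1]
grip_width: 0.0
clock: 2.65
tcp_pos: [0.5106, -0.0143, 0.1645]
orientation: [3.137, 0.174, 0.002]
contact_force: [-0.9, -0.1, 0.9]
grip_width: -0.0004
clock: 2.73
tcp_pos: [0.5105, -0.0143, 0.1642]
orientation: [3.137, 0.174, 0.001]
contact_force: [-0.1, -1.0, -0.1]
grip_width: 0.0003
clock: 2.82
tcp_pos: [0.5104, -0.0143, 0.164]
orientation: [3.137, 0.174, 0.0]
contact_force: [0.2, 0.1, -0.1]
grip_width: -0.0003
```

```bash
python3 -m handwheel '[[[0,0,-0.006,0,0,0,0],[0,0,-0.006,0,0,0,0],[0,0,-0.005,0,0,0,0],[0,0,-0.002,0,0,0,0],[0,0,-0.001,0,0,0,0],[0,0,0,0,0,0,0],[0,0,0,0,0,0,0]]]'
cat >> h.py <<'E'
def rd(n=8):
    Z=[];F=[];T=[];M=[]
    for i in range(n):
        o=r.get_obs(); Z.append(o['tcp_pos']);F.append(o['contact_force']);T.append(o['tau']);M.append(o['moment'])
        r.grab_frame('wrist')
    print(round(float(o['clock']),2),'z',np.round(np.array(Z)[:,2]*1e3,2),'xy',np.round(np.mean(Z,0)[:2],4),'F',np.round(np.mean(F,0),2),'sd',np.round(np.std(F,0)[2],2),'tau',np.round(np.mean(T,0),3),np.round(np.std(T,0),3),'M',np.round(np.mean(M,0),3))
E
python3 -c "from h import *; rd(8)"
```

```text
clock: 3.4
tcp_pos: [0.5104, -0.0143, 0.1439]
orientation: [-3.137, -0.174, 0.0]
contact_force: [-0.5, 0.3, -0.1]
grip_width: -0.0003
3.75 z [143.85 144.04 144.09 144.12 144.13 144.12 144.08 144.05] xy [ 0.5105 -0.0143] F [-0.27  0.23 -0.15] sd 0.48 tau [-1.1000e-02 -4.7892e+01 -1.5750e+00 -1.8828e+01  9.0000e-03  1.0000e-03
 -0.0000e+00] [0.005 0.099 0.007 0.051 0.001 0.001 0.001] M [-0.005  0.001 -0.009]
```

```bash
python3 -m handwheel '[[[0,0,-0.002,0,0,0,0],[0,0,-0.0015,0,0,0,0],[0,0,-0.001,0,0,0,0],[0,0,-0.0005,0,0,0,0],[0,0,0,0,0,0,0],[0,0,0,0,0,0,0]]]' >/dev/null
python3 -c "from h import *; rd(5)"
python3 -m handwheel '[[[0,0,-0.0004,0,0,0,0],[0,0,-0.0003,0,0,0,0],[0,0,0,0,0,0,0],[0,0,0,0,0,0,0]]]' >/dev/null
python3 -c "from h import *; rd(5)"
```

```text
4.5 z [138.84 138.9  138.93 138.98 138.95] xy [ 0.5104 -0.0143] F [-0.27  0.23 -0.27] sd 0.58 tau [-4.0000e-03 -4.8207e+01 -1.5720e+00 -1.8559e+01  9.0000e-03  1.0000e-03
 -0.0000e+00] [0.001 0.02  0.002 0.016 0.001 0.001 0.001] M [-0.006  0.014 -0.002]
5.08 z [138.19 138.19 138.19 138.21 138.21] xy [ 0.5104 -0.0143] F [0.05 0.19 0.07] sd 0.65 tau [-0.0000e+00 -4.8291e+01 -1.5740e+00 -1.8538e+01  9.0000e-03  1.0000e-03
 -0.0000e+00] [0.001 0.002 0.001 0.003 0.    0.001 0.   ] M [-0.007 -0.011  0.021]
```

```bash
python3 -m handwheel '[[[0,0,-0.0003,0,0,0,0],[0,0,-0.0002,0,0,0,0],[0,0,0,0,0,0,0]]]' >/dev/null
python3 -c "from h import *; rd(4)"
python3 -m handwheel '[[[0,0,-0.0002,0,0,0,0],[0,0,-0.0002,0,0,0,0],[0,0,0,0,0,0,0]]]' >/dev/null
python3 -c "from h import *; rd(4)"
```

```text
5.53 z [137.66 137.67 137.69 137.69] xy [ 0.5104 -0.0143] F [-0.05  0.18 -0.01] sd 0.48 tau [-2.0000e-03 -4.8322e+01 -1.5740e+00 -1.8516e+01  9.0000e-03 -2.0000e-03
 -1.0000e-03] [0.001 0.01  0.001 0.009 0.001 0.003 0.001] M [ 0.013 -0.004  0.003]
5.98 z [137.26 137.27 137.28 137.29] xy [ 0.5104 -0.0143] F [-0.09  0.12  0.08] sd 0.58 tau [-1.0000e-03 -4.8343e+01 -1.5740e+00 -1.8495e+01  9.0000e-03 -2.0000e-03
 -1.0000e-03] [0.001 0.009 0.001 0.008 0.001 0.003 0.001] M [-0.004 -0.01   0.013]
```

```bash
python3 -m handwheel '[[[0,0,-0.0002,0,0,0,0],[0,0,-0.0001,0,0,0,0],[0,0,0,0,0,0,0]]]' >/dev/null
python3 -c "from h import *; rd(3)"
python3 -m handwheel '[[[0,0,-0.0002,0,0,0,0],[0,0,-0.0001,0,0,0,0],[0,0,0,0,0,0,0]]]' >/dev/null
python3 -c "from h import *; rd(3)"
```

```text
6.38 z [136.98 137.   137.  ] xy [ 0.5104 -0.0143] F [ 0.17 -0.2  -0.41] sd 0.19 tau [-1.0000e-03 -4.8358e+01 -1.5730e+00 -1.8478e+01  9.0000e-03 -1.0000e-03
 -1.0000e-03] [0.001 0.006 0.001 0.005 0.    0.002 0.   ] M [0.009 0.019 0.012]
6.78 z [136.73 136.74 136.72] xy [ 0.5104 -0.0143] F [0.39 0.15 0.54] sd 0.21 tau [-8.0000e-03 -4.8136e+01 -1.5650e+00 -1.8402e+01  1.2000e-02 -3.5000e-02
 -1.0000e-03] [0.001 0.005 0.001 0.002 0.    0.002 0.   ] M [ 0.009  0.05  -0.009]
```

```bash
python3 -m handwheel '[[[0,0,-0.00005,0,0,0,0],[0,0,0,0,0,0,0]]]' >/dev/null
python3 -c "from h import *; rd(4)"
```

```text
7.15 z [136.69 136.71 136.68 136.69] xy [ 0.5104 -0.0143] F [0.1  0.05 0.88] sd 0.45 tau [-1.2000e-02 -4.7909e+01 -1.5530e+00 -1.8347e+01  1.6000e-02 -7.5000e-02
 -0.0000e+00] [0.001 0.014 0.    0.007 0.    0.001 0.   ] M [ 0.03   0.031 -0.026]
```

Key 1 contact: joint torque 2 is up 0.45 Nm, about 0.9 N, and z holds at 136.7 mm, which fits a latched key that doesn't give. Next: lift, move over key 2, and stop just above it.

```bash
python3 -m handwheel '[[[0,0,0.003,0,0,0,0],[0,0,0.006,0,0,0,0],[0,0,0.0034,0,0,0,0],[0.0013,-0.0111,0,0,0,0,0],[0.0013,-0.0111,0,0,0,0,0],[0.0013,-0.0111,0,0,0,0,0],[0.0013,-0.0110,0,0,0,0,0],[0,0,-0.003,0,0,0,0],[0,0,-0.0015,0,0,0,0],[0,0,0,0,0,0,0]]]'
python3 -c "from h import *; rd(6)"
```

```text
clock: 8.03
tcp_pos: [0.5152, -0.0585, 0.1439]
orientation: [-3.136, -0.173, 0.002]
contact_force: [-0.4, 0.7, 0.4]
grip_width: 0.0
8.28 z [143.9  144.11 144.3  144.41 144.49 144.58] xy [ 0.5155 -0.058 ] F [-0.01 -0.22 -0.19] sd 0.36 tau [ 3.4400e-01 -4.8738e+01 -1.3560e+00 -1.9073e+01  2.6000e-02 -1.0000e-02
 -3.0000e-03] [0.218 0.076 0.149 0.071 0.019 0.022 0.001] M [-0.017 -0.006  0.015]
```

```bash
python3 -m handwheel '[[[0,0,-0.001,0,0,0,0],[0,0,-0.0008,0,0,0,0],[0,0,-0.0006,0,0,0,0],[0,0,0,0,0,0,0],[0,0,0,0,0,0,0]]]' >/dev/null
python3 -c "from h import *; rd(3)"
python3 -m handwheel '[[[0,0,-0.0006,0,0,0,0],[0,0,-0.0006,0,0,0,0],[0,0,-0.0006,0,0,0,0],[0,0,0,0,0,0,0],[0,0,0,0,0,0,0]]]' 
python3 -c "from h import *; rd(4)"
```

```text
8.85 z [142.09 142.13 142.16] xy [ 0.5156 -0.0586] F [0.33 0.14 0.44] sd 0.39 tau [-1.9000e-02 -4.8912e+01 -1.5430e+00 -1.8944e+01  9.0000e-03  0.0000e+00
 -1.0000e-03] [0.004 0.006 0.001 0.005 0.    0.002 0.001] M [-0.004 -0.038 -0.017]
clock: 9.32
tcp_pos: [0.5157, -0.0586, 0.1404]
orientation: [3.137, 0.174, 0.0]
contact_force: [-0.2, 0.3, 1.0]
grip_width: -0.0001
9.47 z [140.4  140.41 140.43 140.42] xy [ 0.5157 -0.0586] F [-0.18 -0.15  0.9 ] sd 0.37 tau [-5.0000e-02 -4.8413e+01 -1.5610e+00 -1.8489e+01 -1.4000e-02  2.1000e-02
 -0.0000e+00] [0.003 0.002 0.005 0.019 0.004 0.013 0.001] M [-0.025 -0.026 -0.012]
```

Key 2 has been tapped (about 1.2 N, 1.3 mm deep). The same move now for key 3.

```bash
python3 -m handwheel '[[[0,0,0.003,0,0,0,0],[0,0,0.004,0,0,0,0],[0,0,0.001,0,0,0,0],[0.0012,-0.0115,0,0,0,0,0],[0.0012,-0.0115,0,0,0,0,0],[0.0012,-0.0115,0,0,0,0,0],[0.0012,-0.0114,0,0,0,0,0],[0,0,-0.003,0,0,0,0],[0,0,-0.0015,0,0,0,0],[0,0,-0.0012,0,0,0,0]]]'
python3 -m handwheel '[[[0,0,0,0,0,0,0],[0,0,0,0,0,0,0],[0,0,0,0,0,0,0]]]'
python3 -c "from h import *; rd(3)"
python3 -m handwheel '[[[0,0,-0.0008,0,0,0,0],[0,0,-0.0006,0,0,0,0],[0,0,-0.0006,0,0,0,0],[0,0,-0.0004,0,0,0,0],[0,0,0,0,0,0,0],[0,0,0,0,0,0,0]]]' 
python3 -c "from h import *; rd(4)"
```

```text
clock: 10.35
tcp_pos: [0.5201, -0.1044, 0.1422]
orientation: [-3.136, -0.173, 0.001]
contact_force: [0.6, -0.4, -1.0]
grip_width: -0.0002
clock: 10.6
tcp_pos: [0.5204, -0.1039, 0.1427]
orientation: [-3.136, -0.176, 0.0]
contact_force: [-0.6, 0.8, -0.1]
grip_width: -0.0003
10.7 z [142.66 142.71 142.76] xy [ 0.5205 -0.104 ] F [-0.04  0.15  0.29] sd 0.3 tau [ 3.0000e-02 -5.0034e+01 -1.5240e+00 -1.9253e+01  8.0000e-03  3.0000e-03
 -1.0000e-03] [0.035 0.025 0.015 0.014 0.001 0.001 0.   ] M [ 0.009 -0.005 -0.029]
clock: 11.25
tcp_pos: [0.5205, -0.1044, 0.1403]
orientation: [-3.137, -0.174, -0.0]
contact_force: [0.4, 1.2, 1.5]
grip_width: 0.0
11.4 z [140.31 140.32 140.3  140.31] xy [ 0.5205 -0.1044] F [-0.18  0.89  1.39] sd 0.2 tau [ 3.5100e-01 -4.9621e+01 -1.1020e+00 -1.8773e+01  1.3800e-01  6.2000e-02
 -1.0000e-03] [0.032 0.003 0.031 0.019 0.009 0.015 0.   ] M [ 0.175 -0.04   0.005]
```

```bash
python3 -m handwheel '[[[0,0,0.003,0,0,0,0],[0,0,0.004,0,0,0,0],[0,0,0.001,0,0,0,0],[0.0012,-0.0115,0,0,0,0,0],[0.0012,-0.0115,0,0,0,0,0],[0.0011,-0.0115,0,0,0,0,0],[0.0011,-0.0113,0,0,0,0,0],[0,0,-0.003,0,0,0,0],[0,0,-0.0015,0,0,0,0],[0,0,-0.0011,0,0,0,0]]]'
python3 -m handwheel '[[[0,0,0,0,0,0,0],[0,0,0,0,0,0,0],[0,0,0,0,0,0,0],[0,0,0,0,0,0,0]]]'
python3 -c "from h import *; rd(3)"
python3 -m handwheel '[[[0,0,-0.0008,0,0,0,0],[0,0,-0.0006,0,0,0,0],[0,0,-0.0006,0,0,0,0],[0,0,-0.0004,0,0,0,0],[0,0,0,0,0,0,0],[0,0,0,0,0,0,0]]]' 
python3 -c "from h import *; rd(4)"
```

```text
clock: 12.28
tcp_pos: [0.5247, -0.1501, 0.1421]
orientation: [-3.136, -0.174, 0.001]
contact_force: [-0.0, 1.2, 0.0]
grip_width: 0.0003
clock: 12.62
tcp_pos: [0.5251, -0.1498, 0.1427]
orientation: [-3.137, -0.175, -0.0]
contact_force: [0.3, 0.1, 0.2]
grip_width: -0.0003
12.72 z [142.71 142.76 142.78] xy [ 0.5251 -0.1499] F [ 0.29 -0.13 -0.05] sd 0.48 tau [-2.2000e-02 -5.1642e+01 -1.5410e+00 -1.9665e+01  7.0000e-03  2.0000e-03
 -1.0000e-03] [0.015 0.021 0.004 0.01  0.    0.001 0.   ] M [-0.005  0.021 -0.013]
clock: 13.27
tcp_pos: [0.5251, -0.1503, 0.1403]
orientation: [3.137, 0.174, 0.0]
contact_force: [0.8, 1.4, 1.0]
grip_width: 0.0001
13.42 z [140.3  140.31 140.31 140.3 ] xy [ 0.5251 -0.1503] F [0.43 0.81 1.09] sd 0.19 tau [ 1.5400e-01 -5.1149e+01 -1.3160e+00 -1.9173e+01  6.4000e-02  3.6000e-02
 -1.0000e-03] [0.013 0.003 0.011 0.017 0.003 0.012 0.   ] M [ 0.063 -0.015 -0.004]
```

All four taps are done. I'll lift clear, go back over key 1 and check the key heights before pressing.

```bash
python3 -m handwheel '[[[0,0,0.004,0,0,0,0],[0,0,0.010,0,0,0,0],[0,0,0.006,0,0,0,0],[-0.0028,0.0275,0,0,0,0,0],[-0.0028,0.0275,0,0,0,0,0],[-0.0028,0.0275,0,0,0,0,0],[-0.0028,0.0275,0,0,0,0,0],[-0.0029,0.0273,0,0,0,0,0],[0,0,0,0,0,0,0],[0,0,0,0,0,0,0]]]'
python3 -m handwheel '[[[0,0,0,0,0,0,0],[0,0,0,0,0,0,0],[0,0,0,0,0,0,0],[0,0,0,0,0,0,0]]]'
python3 - <<'E'
from h import *
o=r.get_obs(); im,d=r.grab_frame('wrist'); save('w4',im); print(o['tcp_pos'])
for m in r.masks_of('switch_a','wrist'):
    P=wpts(o,d,m['pixels']); zt=np.percentile(P[:,2],75); Q=P[abs(P[:,2]-zt)<.003]
    print(round(m['p'],2),np.round(m['at'],0),np.round(zt,4),np.round(Q.mean(0),4))
E
```

```text
clock: 14.3
tcp_pos: [0.5111, -0.0112, 0.1611]
orientation: [-3.136, -0.18, -0.002]
contact_force: [-1.1, -0.5, 0.4]
grip_width: 0.0001
clock: 14.63
tcp_pos: [0.511, -0.0141, 0.1603]
orientation: [3.137, 0.171, -0.0]
contact_force: [0.8, -0.1, 0.1]
grip_width: 0.0
[ 0.51097608 -0.01410971  0.16028319]
0.85 [535. 233.] 0.0695 [ 0.5252 -0.149   0.0692]
0.71 [321. 223.] 0.0645 [ 0.5161 -0.0128  0.0642]
0.68 [391. 230.] 0.0695 [ 0.5158 -0.0587  0.0692]
0.64 [460. 232.] 0.0695 [ 0.5205 -0.1037  0.0692]
```

View pics/w4.png

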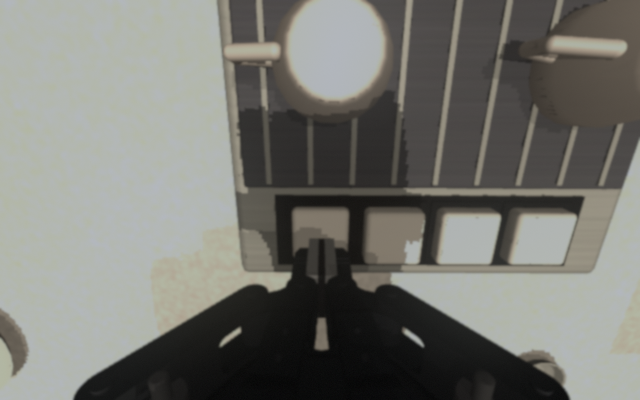

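Key 1 (at (321, 223)) still reads 64.5 mm and the other three 69.5 mm, so the fingertips are over the latched key. I'll press it.

```bash
python3 -m handwheel '[[[0,0,-0.008,0,0,0,0],[0,0,-0.008,0,0,0,0],[0,0,-0.004,0,0,0,0],[0,0,-0.002,0,0,0,0],[0,0,0,0,0,0,0],[0,0,-0.0015,0,0,0,0],[0,0,-0.0015,0,0,0,0],[0,0,-0.001,0,0,0,0],[0,0,-0.0007,0,0,0,0],[0,0,0,0,0,0,0]]]'
python3 -c "from h import *; rd(4)"
```

```text
clock: 15.57
tcp_pos: [0.511, -0.0129, 0.1337]
orientation: [-3.137, -0.174, -0.0]
contact_force: [-2.1, -0.0, 4.4]
grip_width: 0.0002
15.72 z [133.75 133.75 133.77 133.76] xy [ 0.511  -0.0129] F [-1.99  0.24  4.55] sd 0.39 tau [ 1.4700e-01 -4.6634e+01 -1.2910e+00 -1.8211e+01  1.5600e-01 -4.8900e-01
 -3.0000e-03] [0.023 0.119 0.031 0.017 0.01  0.023 0.003] M [0.067 0.358 0.003]
```

```bash
python3 -m handwheel '[[[0,0,-0.0003,0,0,0,0],[0,0,0,0,0,0,0]]]'
python3 -c "from h import *; rd(3)"
python3 -m handwheel '[[[0,0,0.004,0,0,0,0],[0,0,0.008,0,0,0,0],[0,0,0.02,0,0,0,0],[0,0,0.03,0,0,0,0],[0,0,0.03,0,0,0,0],[0,0,0.02,0,0,0,0],[0,0,0,0,0,0,0],[0,0,0,0,0,0,0],[0,0,0,0,0,0,0],[0,0,0,0,0,0,0]]]'
python3 -m handwheel '[[[0,0,0,0,0,0,0],[0,0,0,0,0,0,0],[0,0,0,0,0,0,0],[0,0,0,0,0,0,0]]]'
python3 - <<'E'
from h import *
o=r.get_obs(); im,d=r.grab_frame('wrist'); save('w5',im); print(o['tcp_pos'])
for m in r.masks_of('switch_a','wrist'):
    P=wpts(o,d,m['pixels']); zt=np.percentile(P[:,2],75); Q=P[abs(P[:,2]-zt)<.003]
    print(round(m['p'],2),np.round(m['at'],0),np.round(zt,4),np.round(Q.mean(0),4))
E
```

```text
clock: 15.93
tcp_pos: [0.511, -0.0129, 0.1336]
orientation: [3.137, 0.174, 0.0]
contact_force: [-2.3, 0.7, 8.3]
grip_width: -0.0001
16.03 z [133.65 133.64 133.64] xy [ 0.511  -0.0129] F [-2.61  0.59  7.74] sd 0.61 tau [ 1.8300e-01 -4.5247e+01 -1.1480e+00 -1.8020e+01  2.1700e-01 -7.9200e-01
 -1.0000e-03] [0.002 0.064 0.004 0.011 0.001 0.014 0.001] M [0.099 0.596 0.042]
clock: 16.92
tcp_pos: [0.5102, -0.0131, 0.2441]
orientation: [-3.137, -0.174, 0.003]
contact_force: [0.3, -0.7, -0.8]
grip_width: -0.0001
clock: 17.25
tcp_pos: [0.5108, -0.013, 0.2448]
orientation: [-3.137, -0.174, 0.001]
contact_force: [1.2, 0.2, -0.1]
grip_width: 0.0003
[ 0.51077981 -0.01297035  0.24484458]
0.95 [419. 191.] 0.0696 [ 0.5203 -0.1043  0.0693]
0.9 [471. 192.] 0.0696 [ 0.5249 -0.1496  0.0693]
0.77 [320. 191.] 0.0696 [ 0.5108 -0.0139  0.0692]
0.7 [372. 189.] 0.0695 [ 0.5152 -0.0591  0.0692]
0.27 [372. 194.] 0.0697 [ 0.5153 -0.059   0.0692]
```

View pics/w5.png

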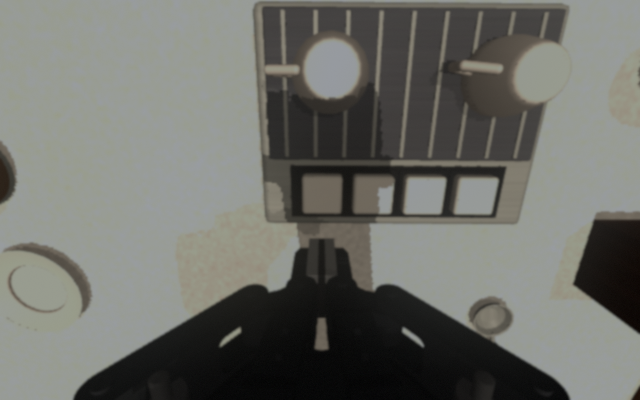

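The picture shows all four keys (columns 320, 372, 419 and 471, row about 191) level at 69.6 mm. The cups are standing as before and the tool is well clear, so I'm handing in.

```bash
python3 -c "
from bench import r
print(r.hand_in())"
```

```text
the job is handed in; nothing more can be done
None
```

All four keys of the cup warmer are up, and I handed the job in at about 17.3 s. No verdict is reported.

- **Latched key:** it was the first from the left. Both fixed cameras and the wrist camera saw it about 5 mm lower than the others.
- **Taps:** I tapped keys 1 to 4 from left to right with closed fingertips at about 0.9 to 1.4 N, estimated from joint torques because the wrist force reading is noisy by about 0.5 N. The raised keys went down about 1.3 mm. A check between the taps and the press showed key 1 still latched (64.5 mm) and the other three up (69.5 mm).
- **Press:** I pushed key 1 down to its solid stop, 3.1 mm below its latched height, at about 8 N, then let go.
- **Last check:** from the wrist camera, all four key tops stood at 69.5 to 69.6 mm. The fingers were about 100 mm above the keys.
- **Loose things:** the cups looked unmoved in the wrist view. I did not measure the other things again, but the arm only touched the keys.

No check failed. The fixed scene camera read all key heights about 5 mm low, but the difference between keys was the same.

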